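# Bring the tailstock up to the blank and lock it

## Task

The blank in the lathe chuck needs its tail support. Using only light fingertip pushes and gripping nothing, first swing the tailstock's cam lever over to its low point to free the clamp, then push the tailstock gently along the bed until the point of its centre rests against the free end of the blank, and swing the lever back over to lock it there. Leave the loose things on the bench alone.

Things in the scene. Friction and masses are not known exactly. Their poses are not given: they have to be found in the camera images.
- lathe: small bench wood lathe, fixed; place and yaw vary. Origin on the bench under mid bed; y runs along the bed from tailstock end to chuck end, z up, x across, away from the robot. Bed: two steel ways, 70 mm wide, 610 long, top 75 mm above the bench; spindle axis 145 mm above the bench at x = 0. Unused tool rest on the robot's side of the blank, y 0 to 90 mm, x to -91 mm, up to 146 mm high
- tailstock (a joint): travel of the tailstock along the bed, m: 0 = tail end of its travel, grows towards the chuck, end of travel 0.135. Freed, it slides with about 3 N of friction and stays where it is left; clamped, it does not move under some 40 N
- centre_tip (a point): the very point of the steel live centre, at the chuck end of the tailstock, on the spindle axis. Axes as the lathe's
- wheel_back (a point): centre of the flat back face (64 mm across, looks to -y of the lathe, where a hand pushes) of the tailstock's steel handwheel, on the spindle axis; it does not turn. Tailstock: grey casting, base 74 mm across the bed, 80 mm along it, barrel 44 mm thick, small black knob on top to 107 mm above the bed; 178 mm from here to the tip. Axes as the lathe's
- cam_lever (a joint): tailstock cam lever, rad: 0 = cam at its low point, clamp free, lever leaning 45 deg to the tail end, on a stop; grows as the ball swings up and over towards the chuck; clamp bites from about 0.6, is tight above 1.2 (leaning 24 deg or more to the chuck), full at 1.57, stop at 1.70. Stays where left; takes 1 to 6 N at the ball
- cam_pivot (a point): point on the cam lever's turning axis in the plane in which the ball swings, on the robot's side of the tailstock, 31 mm in front of its base, 93 mm above the bench. The axis is the lathe's x axis. Axes as the lathe's
- lever_ball (a point): centre of the black ball, 22 mm across, at the end of the cam lever: 90 mm from the pivot, on a steel bar 9 mm thick. At joint value q it lies from the pivot by 0.090*sin(q - pi/4) m along the lathe's y and 0.090*cos(q - pi/4) m up
- blank_end (a point): centre of the free end face of the part-turned wooden blank, 24 mm across, held in the chuck on the spindle axis; how far it sticks out varies. The face looks to the tail end (-y of the lathe). Axes as the lathe's
- chuck_key: loose steel T-shaped chuck key, 60 mm long with an 80 mm cross-bar, lying on the bench on the robot's side of the lathe; not used. Origin on the bench under its cross-bar end
- finial: loose turned wooden finial, 90 mm tall, 40 mm across, standing behind the lathe; not used. Origin at the centre of its foot
- gouge: loose turning gouge with a wooden handle, 280 mm long, lying behind the lathe; not used. Origin on the bench under its handle's front part
- offcut: loose dark wood offcut, 60 x 30 x 24 mm, on the bench on the robot's side of the tailstock; not used. Origin at the centre of its underside

How it is judged:
By the outcome, as a careful person would: the job done as asked, in the order asked, and still so for the second after the job is handed in, with the robot touching nothing.
It also fails if it takes over 64 s, if anything falls off the work surface, if the arm or the gripper's body presses on something with over 40 N, if the wrist force passes 120 N, or if a joint passes its speed limit or range.

## Robot

A 6-joint arm with a two-finger parallel gripper is mounted at the origin on the work surface. World frame = base frame: x ahead of the robot, y to its left, z up, the work surface at z = 0. Lengths are in m, angles in rad, forces in N, time in s.
With the tool pointing down it reaches from about 0.425 to 0.95 m from the base axis. Payload 3.5 kg.
Tool frame: the origin (TCP) lies on the centre line of the jaws, within the pads' length; the fingertips stand 14 mm ahead of it and the grasp point (between the pads) lies 5 mm behind it (ctrl.finger_overhang is the distance from the TCP to the fingertips, in m); z points along the fingers, y is the line along which they close (so a half turn about z gives the same grasp; the last joint's range is limited). The gripper opens to 85 mm and grips with 20 to 120 N. Pads are 22 mm wide; open, the fingers measure 114 mm over their backs; the gripper's body (76 mm by 85 mm) begins 54 mm behind the grasp point. The pads swing forward as they close: fully open they stand 13 mm farther back than shut.
Start: joints at [-1.318, 0.286, 1.577, -0, 1.279, -0.15], TCP at [0.265, -0.621, 0.213] pointing down, gripper open.
Joint ranges: [-2.77, 2.77], [-0.9, 2.22], [0.21, 2.48], [-1.53, 4.67], [0.24, 2.81], [-2.84, 2.84]. Speed limits (rad/s): [2.79, 2.79, 3.14, 3.14, 3.14, 3.14].

## Interface

Orientations are given as a unit quaternion [x, y, z, w].
In Python, from plant import ctrl gives the robot as it stands.
- The arm moves only by the tool send_rows, never from a script. Its argument "moves" is text: rows parted by semicolons, each of 7 numbers parted by spaces: the turn, a rotation vector about the tool's x, y, z in units of 360 degrees (1.0 is 360 degrees), then the shift along the tool's x, y, z in units of 20 cm (1.0 is 20 cm), then the gripper's target within -1 to 1 (fully open at 1, half-way at 0, shut at -1). A call has 1 to 12 rows; each row is the pose to reach, as a shift and turn from the pose commanded when the call began, along the tool's axes at that moment, turning the shorter way round; what a row does not reach only later rows make up. A row lasts 1/8 s, in which the tool goes at most 62.5 mm and 10.7 degrees, less where a joint would pass 70% of its speed; a pose out of reach is approached as far as the arm can. A call with a number of a shift or a turn outside -1 to 1 is refused whole. A call with a gripper value outside its range is refused whole. The fingers move at their own pace and stop on an object; "newtons" is the grip in N (left out, the last holds). Time passes only in rows, so rows that repeat a pose let the fingers close. It gives the time, the measured TCP pose, the force, the opening and the grip force at its end, in the units of the state.
- ctrl.get_state(): the state, without advancing time (a new reading comes with each control period).
- ctrl.read_camera(name): name is "scene" or "side" or "wrist"; returns a dict with "image" (384x512x3 uint8, red, green, blue), "fovy" (degrees; the focal length in pixels is half the picture's height over the tangent of half this angle, whatever the lens; pixels are square), "cx", "cy" (the principal point, pixels), "extrinsics" (4x4, takes a point from camera to world coordinates). Camera axes: x right, y up, looking along -z (the intrinsics and any distortion apply to the point x, -y, -z); pixel columns grow to the right and rows downward; lengths in m; the calibration is good to about 2 mm. A picture is of the moment at which its call begins. There is no depth.
- ctrl.sign_off(): hands the job in; it is judged then, once.
The state is a dict: "time": time; "qpos": joint angles; "dq": joint speeds; "joint_efforts": joint torques, N m; "eef_pos": TCP position; "tcp_rot": TCP orientation; "contact_force": force on the tool from outside, world axes, zero at the start; "wrist_torque": the same for the moment, N m; "opening": opening from 0.0 (shut) to 1.0 (fully open); "finger_force": force on a finger pad.
Only numpy, scipy, OpenCV 4.12 (cv2) and the standard library are available. Lean on these libraries where they do the work, as an engineer would, in place of code of your own. Each camera call takes 0.05 s, during which the arm holds its last target. There are 200 camera calls.

## Working session

There is one attempt and no reset: what is moved stays moved. The work goes in short steps, Python scripts to look and compute and a tool call to move; the robot and the scene stay as the last step left them, time stands still between calls to the robot, and variables do not carry over. Pictures are saved under pics/ and viewed, at most 10 in all, crops included, and the job is handed in when it is done.

Besides the shell and the picture viewer there is one more tool, called as a command line: name --argument value ..., lists and objects as JSON in quotes. send_rows: Moves the arm, as the interface text tells. Its arguments: {"type":"object","properties":{"moves":{"type":"string"},"newtons":{"type":"number"}},"required":["moves"]}

```bash
mkdir -p pics; ls
python3 - <<'E'
from plant import ctrl
import cv2,numpy as np
for n in("scene","side"):
    c=ctrl.read_camera(n);cv2.imwrite(f"pics/{n}0.png",cv2.resize(c["image"][:,:,::-1],(800,600),interpolation=cv2.INTER_CUBIC))
    print(n,c["fovy"],c["cx"],c["cy"],np.round(c["extrinsics"],3).tolist(),[k for k in c])
s=ctrl.get_state();print(s)
E
```

```text
pics
scene 51.858127355912536 254.444928128479 195.8097230594829 [[0.795, -0.394, 0.462, 0.957], [0.607, 0.491, -0.625, -0.589], [0.019, 0.777, 0.63, 0.677], [0.0, 0.0, 0.0, 1.0]] ['image', 'fovy', 'cx', 'cy', 'extrinsics']
side 55.26499407425488 258.41047020128985 190.31659118719426 [[-0.856, 0.341, -0.389, 0.215], [-0.517, -0.556, 0.651, 0.559], [0.006, 0.758, 0.652, 0.706], [0.0, 0.0, 0.0, 1.0]] ['image', 'fovy', 'cx', 'cy', 'extrinsics']
{'time': 0.1, 'qpos': array([-1.31800051e+00,  2.87099039e-01,  1.57803806e+00, -1.76822919e-06,
        1.27855629e+00, -1.50038477e-01]), 'dq': array([ 0.00170876, -0.00054226, -0.00108189, -0.00019342, -0.00028662,
        0.00118236]), 'joint_efforts': array([ 1.18051794e-03, -4.07292116e+01, -2.93698096e+01, -1.14632157e-04,
        3.38980928e-03,  3.69627358e-06]), 'eef_pos': array([ 0.26446336, -0.62035581,  0.21136684]), 'tcp_rot': array([ 9.79783459e-01,  2.00058168e-01, -5.47878956e-05, -1.04893620e-03]), 'contact_force': array([ 0.36140937,  0.1879307 , -0.16183055]), 'wrist_torque': array([-0.03012775,  0.00297   , -0.06581377]), 'finger_force': 0.0, 'opening': 1.0017322773245085}
```

View pics/scene0.png

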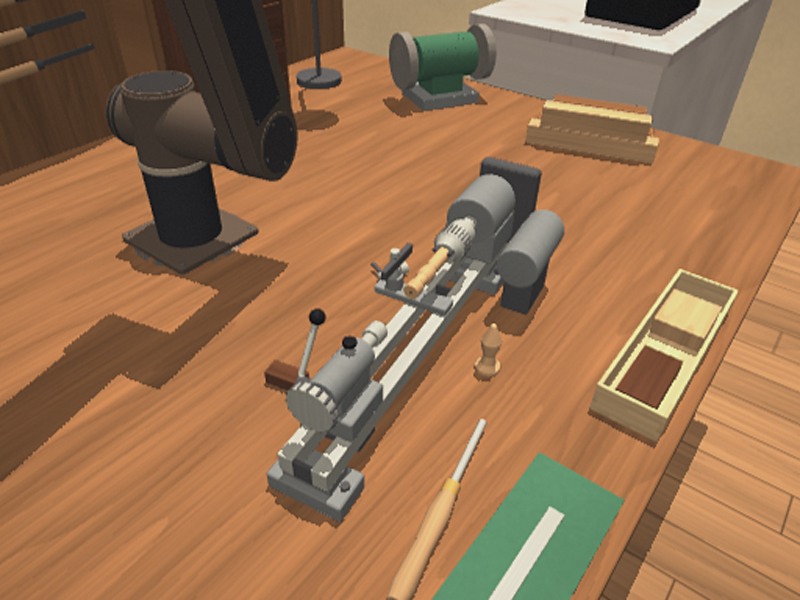

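View pics/side0.png

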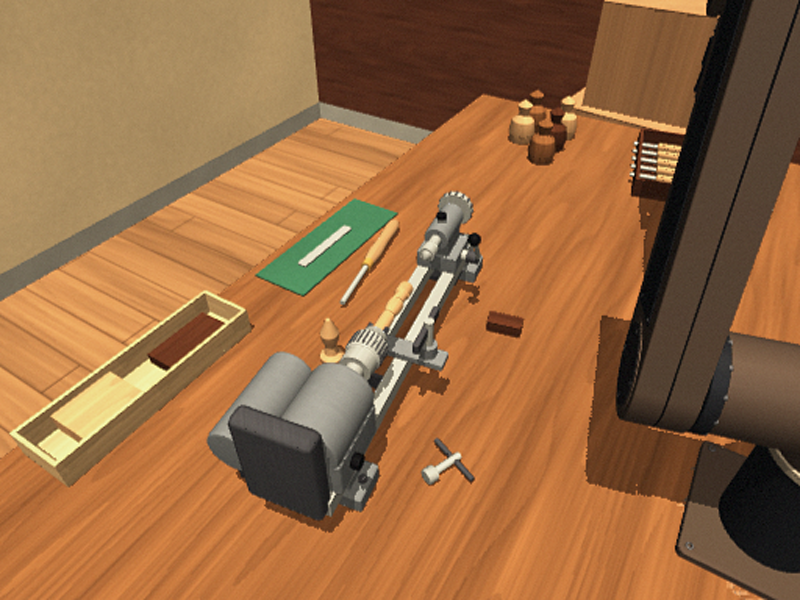

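Scene view: ball at about (317,317), wheel back (312,408), knob (349,342), tip (385,327), blank end (412,290). Side view: ball (474,240), blank end (405,288). I'll enlarge both for more accurate readings.

Run:
```python
import cv2
from plant import ctrl
a=ctrl.read_camera("scene")["image"][:,:,::-1];b=ctrl.read_camera("side")["image"][:,:,::-1]
cv2.imwrite("pics/c1.png",cv2.resize(a[170:345,160:310],(600,700)[:2] and (514,600),interpolation=cv2.INTER_CUBIC)) # ~3.43x
cv2.imwrite("pics/c2.png",cv2.resize(b[110:260,210:360],(600,600),interpolation=cv2.INTER_CUBIC)) #4x
```

```text
(no output)
```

View pics/c1.png

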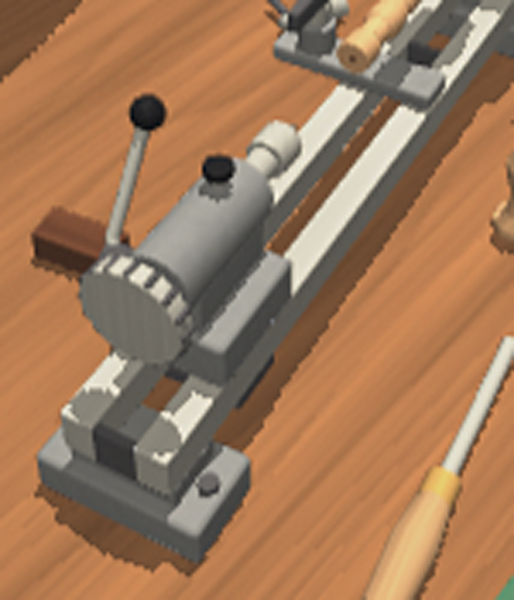

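View pics/c2.png

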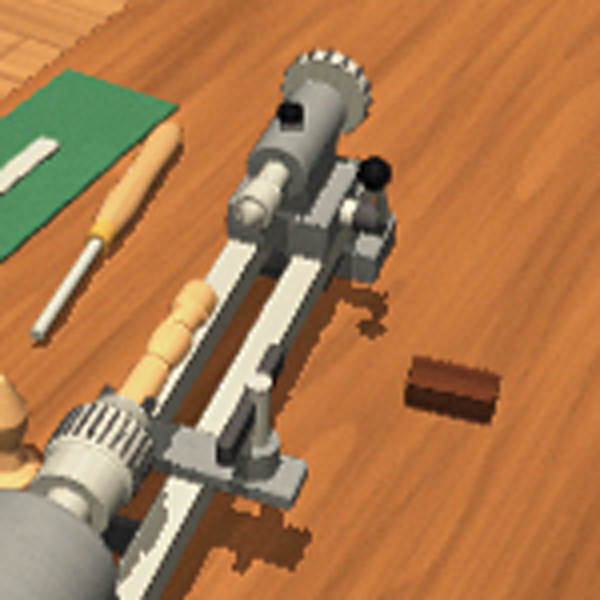

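c1: ball (147,112), wheel back centre (135,315), knob top (218,165), blank end (352,56). c2: ball (375,171), knob (291,108), tip (253,212), blank end about (200,298). I'll fit the lathe's pose to these.

```bash
cat > h.py <<'E'
import numpy as np
from plant import ctrl
def proj(c,P):
    E=np.array(c["extrinsics"]);p=(np.atleast_2d(P)-E[:3,3])@E[:3,:3]
    f=192/np.tan(np.radians(c["fovy"]/2));return np.c_[c["cx"]+f*p[:,0]/-p[:,2],c["cy"]-f*p[:,1]/-p[:,2]]
E
cat > fit.py <<'E'
from h import *
from scipy.optimize import least_squares
A=ctrl.read_camera("scene");B=ctrl.read_camera("side")
a=lambda u,v:np.array([160+u/3.4267,170+v/3.4286]);b=lambda u,v:np.array([210+u/4,110+v/4])
obs=[(A,'ball',a(147,112)),(A,'wheel',a(135,315)),(A,'knob',a(218,165)),(A,'blank',a(352,56)),
(B,'ball',b(375,171)),(B,'knob',b(291,108)),(B,'tip',b(253,212)),(B,'blank',b(200,298))]
def pts(t):
    wx,wy,yaw,bl,p,k,q=t
    L=dict(wheel=[0,0,.145],tip=[0,.178,.145],blank=[0,bl,.145],knob=[0,k,.182],ball=[-.068,p+.09*np.sin(q-np.pi/4),.093+.09*np.cos(q-np.pi/4)],piv=[-.068,p,.093])
    c,s=np.cos(yaw),np.sin(yaw);R=np.array([[c,-s,0],[s,c,0],[0,0,1]])
    return {n:R@np.array(v)+[wx,wy,0] for n,v in L.items()}
def res(t):
    P=pts(t);return np.concatenate([proj(c,P[n])[0]-o for c,n,o in obs])
best=min((least_squares(res,[.6,-.5,y,.25,.06,.08,q]) for y in(-.5,0,.5) for q in(1.2,.8,1.7)),key=lambda r:r.cost)
print(best.cost,best.x.round(4));print(res(best.x).reshape(-1,2).round(1).tolist())
for n,v in pts(best.x).items():print(n,v.round(4))
E
python3 fit.py
```

```text
10.453876087519019 [ 0.6038 -0.274   0.1809  0.2557  0.0718  0.0897  1.3831]
[[-0.2, -0.0], [-1.1, 1.7], [-0.1, -0.4], [-0.5, -0.7], [-0.3, 0.1], [-0.3, -0.7], [-2.2, 3.2], [0.3, -0.1]]
wheel [ 0.6038 -0.274   0.145 ]
tip [ 0.5718 -0.0989  0.145 ]
blank [ 0.5578 -0.0225  0.145 ]
knob [ 0.5877 -0.1858  0.182 ]
ball [ 0.5149 -0.1658  0.1674]
piv [ 0.524  -0.2156  0.093 ]
```

send_rows --moves "0 0 0 0 0 -0.3 -1; 0 0 0.015 0.3 -0.26 -0.45 -1; 0 0 0.0353 0.55 -0.48 -0.45 -1; 0 0 0.0353 0.8 -0.7 -0.45 -1; 0 0 0.0353 1 -0.87 -0.45 -1; 0 0 0.0353 1 -0.87 -0.45 -1; 0 0 0.0353 1 -0.87 -0.45 -1"

```text
time: 1.18
eef_pos: [0.3808, -0.382, 0.3029]
tcp_rot: [0.996, 0.091, -0.0, 0.001]
contact_force: [0.2, 0.0, -0.6]
opening: 0.001
finger_force: 0.0
```

```bash
cat >> h.py <<'E'
from scipy.spatial.transform import Rotation as R
# lathe frame helper: origin under wheel_back start
W=np.array([.6038,-.274,0]);YAW=.181
LR=R.from_euler('z',YAW)
def where():
    s=ctrl.get_state();return LR.inv().apply(s["eef_pos"]-W),s
def to(l):  # lathe target of TCP -> tool shift units + turn for tool x = lathe x, down
    p,s=where();T=R.from_quat(s["tcp_rot"]);G=R.from_matrix(LR.as_matrix()@np.diag([1,-1,-1]))
    print("t",s["time"],"lathe",p.round(4),"turn",((T.inv()*G).as_rotvec()/2/np.pi).round(4),"shift",(T.inv().apply(LR.apply(np.array(l)-p))/.2).round(3),"F",LR.inv().apply(s["contact_force"]).round(1))
E
python3 -c "
from h import *
print(ctrl.finger_overhang);to([-.068,.168,.29]);to([-.068,.168,.166])"
```

```text
0.014
t 1.175 lathe [-0.2388 -0.0661  0.3029] turn [0.0002 0.     0.0003] shift [ 0.856 -1.169  0.063] F [ 0.2  0.  -0.6]
t 1.175 lathe [-0.2388 -0.0661  0.3029] turn [0.0002 0.     0.0003] shift [ 0.856 -1.17   0.683] F [ 0.2  0.  -0.6]
```

send_rows --moves "0 0 0 0.25 -0.3 0 -1; 0 0 0 0.5 -0.6 0 -1; 0 0 0 0.7 -0.8 0 -1; 0 0 0 0.8 -1 0 -1; 0 0 0 0.8 -1 0 -1"

```text
time: 1.8
eef_pos: [0.5028, -0.1558, 0.3024]
tcp_rot: [0.996, 0.092, -0.0, -0.0]
contact_force: [-0.9, -0.7, 0.1]
opening: 0.006
finger_force: 0.0
```

```bash
python3 -c "
from h import *
to([-.068,.168,.166])
import cv2
c=ctrl.read_camera('wrist');print(c['fovy'],c['cx'],c['cy'],proj(c,[LR.apply(v)+W for v in ([-.068,.1218,.1674],[-.068,.0718,.093],[0,.178,.145],[0,.2557,.145])])*1.5625)
cv2.imwrite('pics/w1.png',cv2.resize(c['image'][:,:,::-1],(800,600)))"
```

```text
t 1.8 lathe [-0.078   0.1345  0.3024] turn [-0.      0.      0.0005] shift [ 0.051 -0.168  0.682] F [-1.  -0.5  0.1]
60.360738748214345 255.1376532099272 196.72643419373352 [[418.51317884 263.04469579]
 [483.63096443 239.43481316]
 [323.09223811 141.18934584]
 [190.91364413 140.99261557]]
```

View pics/w1.png

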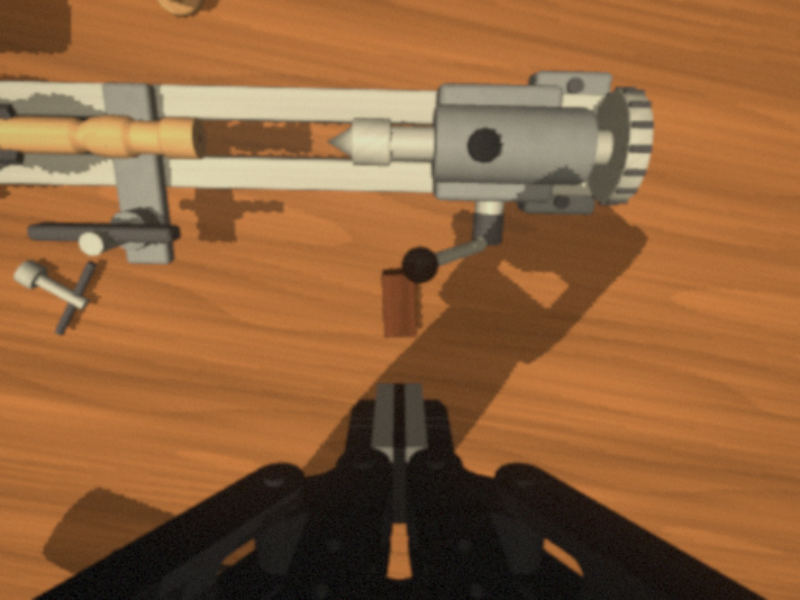

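The picture confirms the fit: ball at (420,264), tip at (331,143) and blank end at about (202,138), leaving a gap of about 75 mm. Next I'll go down on the chuck side of the ball.

send_rows --moves "0 0 0 0.05 -0.18 0.15 -1; 0 0 0 0.05 -0.18 0.4 -1; 0 0 0 0.05 -0.18 0.6 -1; 0 0 0 0.05 -0.18 0.69 -1; 0 0 0 0.05 -0.18 0.69 -1; 0 0 0 0.05 -0.1 0.69 -1; 0 0 0 0.05 -0.05 0.69 -1; 0 0 0 0.05 0 0.69 -1"

```text
time: 2.85
eef_pos: [0.5124, -0.1566, 0.166]
tcp_rot: [0.996, 0.09, 0.001, 0.001]
contact_force: [-0.5, 0.3, -0.3]
opening: -0.0
finger_force: 0.0
```

```bash
python3 -c "
from h import *
to([-.068,.033,.164])"
```

```text
t 2.85 lathe [-0.0687  0.132   0.166 ] turn [ 0.0002 -0.0003 -0.0001] shift [0.004 0.495 0.011] F [-0.4  0.4 -0.3]
```

send_rows --moves "0 0 0 0 0.04 0 -1; 0 0 0 0 0.08 0 -1; 0 0 0 0 0.12 0 -1; 0 0 0 0 0.16 0 -1; 0 0 0 0 0.2 0 -1; 0 0 0 0 0.24 0 -1"

```text
time: 3.6
eef_pos: [0.5204, -0.2029, 0.1646]
tcp_rot: [0.996, 0.09, -0.0, -0.0]
contact_force: [1.4, 0.2, 0.2]
opening: -0.005
finger_force: 0.0
```

```bash
cat > look.py <<'E'
from h import *
import cv2,sys
to(eval(sys.argv[1]))
c=ctrl.read_camera('wrist');cv2.imwrite(sys.argv[2],cv2.resize(c['image'][:,:,::-1],(560,420)))
E
python3 look.py [-.068,.033,.164] pics/w2.png
```

```text
t 3.6 lathe [-0.0693  0.085   0.1646] turn [-0.  0.  0.] shift [0.006 0.26  0.003] F [ 1.4 -0.1  0.2]
```

View pics/w2.png

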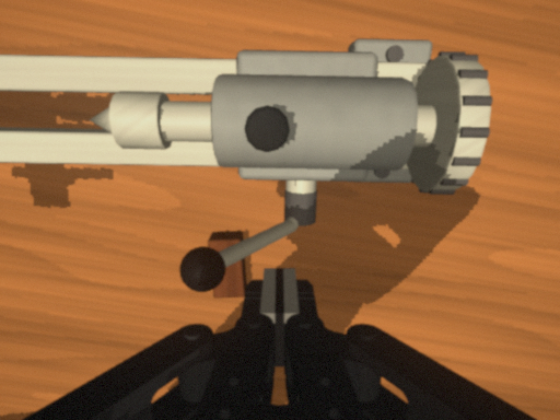

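```bash
python3 -c "
from h import *
c=ctrl.read_camera('wrist');s=ctrl.get_state();T=R.from_quat(s['tcp_rot'])
k=560/512
print('tips',proj(c,[s['eef_pos']+T.apply(v) for v in([0,0,.014],[.011,0,.014],[-.011,0,.014],[.011,0,-.01])])*k)
for q in(1.2,1.38,1.57,1.7):print(q,proj(c,[LR.apply(v)+W for v in([-.068,.0718+.09*np.sin(q-np.pi/4),.093+.09*np.cos(q-np.pi/4)],[-.068,.0718,.093],[0,.178,.145],[0,0.08,.182],[-.095,.1218,.167])]).round(0).tolist() if 0 else (proj(c,[LR.apply([-.068,.0718+.09*np.sin(q-np.pi/4),.093+.09*np.cos(q-np.pi/4)])+W])*k))
print(proj(c,[LR.apply(v)+W for v in([-.068,.0718,.093],[0,.178,.145],[-.080,.1218,.167])])*k)
"
```

```text
tips [[276.22839032 255.27906935]
 [276.14539658 235.96066975]
 [276.30846112 273.91709822]
 [275.81302747 255.18897387]]
1.2 [[225.55786501 275.12406106]]
1.38 [[198.60235017 267.62562409]]
1.57 [[177.39474357 258.17244075]]
1.7 [[167.35856018 251.2519331 ]]
[[295.61650031 218.1560075 ]
 [ 83.37813358 120.30278405]
 [201.40862518 288.97087511]]
```

The lever hasn't moved, so the fingers missed the ball. I'll check the real fingertip location from the fixed cameras.

```bash
python3 -c "
from h import *
import cv2
s=ctrl.get_state();T=R.from_quat(s['tcp_rot']);o=[]
for n in('scene','side'):
    c=ctrl.read_camera(n);im=c['image'][:,:,::-1].copy()
    P=proj(c,[s['eef_pos']+T.apply([0,0,z]) for z in(.014,0)]);u,v=P[0].astype(int);x0,y0=u-50,v-65
    m=cv2.resize(im[y0:y0+130,x0:x0+100],(400,520),interpolation=cv2.INTER_CUBIC)
    for p in P:cv2.circle(m,tuple(int(t) for t in ((p-[x0,y0])*4+2)),3,(0,0,255),-1)
    print(n,x0,y0,P.round(1));o.append(m)
cv2.imwrite('pics/d1.png',np.hstack(o))"
```

```text
scene 142 154 [[192.2 219.9]
 [191.6 214.5]]
side 257 85 [[307.2 150.5]
 [307.7 146.1]]
```

View pics/d1.png

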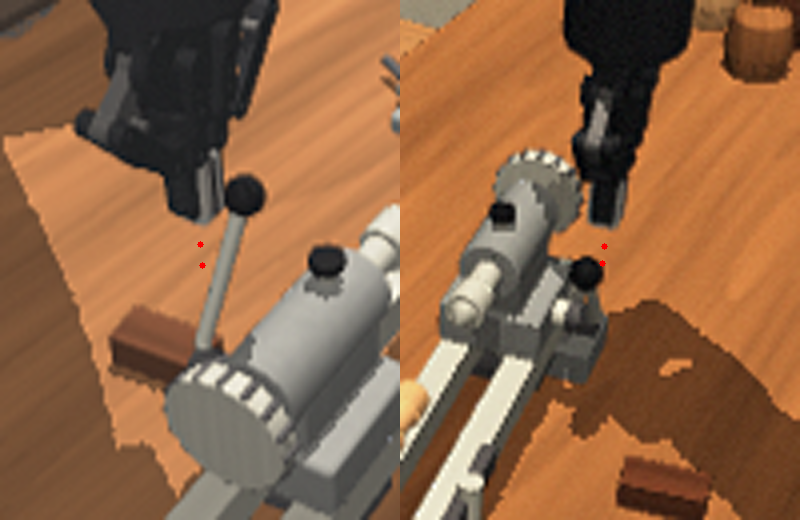

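The fingertips actually stand about 28 mm higher than the reported TCP plus overhang: scene (200,222) against expected (202,265), side (608,227) against (602,263). They passed just over the ball. I'll go back over it, then lower.

send_rows --moves "0 0 0 0 0 -0.1 -1; 0 0 0 0 -0.22 -0.1 -1; 0 0 0 0 -0.44 -0.1 -1; 0 0 0 0 -0.44 -0.1 -1; 0 0 0 0 -0.44 0.04 -1; 0 0 0 0 -0.44 0.14 -1; 0 0 0 0 -0.44 0.14 -1; 0 0 0 0 -0.38 0.14 -1; 0 0 0 0 -0.32 0.14 -1; 0 0 0 0 -0.26 0.14 -1"

```text
time: 5.05
eef_pos: [0.5108, -0.1473, 0.1402]
tcp_rot: [0.996, 0.089, -0.001, -0.007]
contact_force: [-12.5, 24.9, 34.4]
opening: -0.002
finger_force: 15.6
```

```bash
python3 -c "
from h import *
to([-.068,.033,.136])"
```

```text
t 5.05 lathe [-0.0687  0.1414  0.1402] turn [-0.0023  0.0001 -0.0006] shift [0.005 0.542 0.013] F [-7.9 26.8 34.4]
```

send_rows --moves "0 0 0 0 -0.1 0 -1; 0 0 0 0 -0.18 0 -1; 0 0 0 0 -0.18 0 -1"

```text
time: 5.42
eef_pos: [0.5039, -0.1149, 0.1362]
tcp_rot: [0.996, 0.091, -0.0, -0.0]
contact_force: [0.8, 0.2, -0.1]
opening: 0.002
finger_force: 0.0
```

```bash
python3 -c "
from h import *
import cv2
to([-.068,.033,.136])
s=ctrl.get_state();T=R.from_quat(s['tcp_rot']);o=[]
for n,dx,dy in(('scene',55,50),('side',40,50)):
    c=ctrl.read_camera(n);im=c['image'][:,:,::-1].copy()
    P=proj(c,[s['eef_pos']+T.apply([0,0,z]) for z in(.014,0,-.014)]);u,v=P[0].astype(int);x0,y0=u-dx,v-dy
    m=cv2.resize(im[y0:y0+90,x0:x0+90],(400,400),interpolation=cv2.INTER_CUBIC);k=400/90
    for p in P:cv2.circle(m,tuple(int(t) for t in ((p-[x0,y0])*k+2)),2,(0,0,255),-1)
    print(n,x0,y0,P.round(1));o.append(m)
    for q in(1.2,1.38,1.55,1.7):
        print(q,((proj(c,[LR.apply([-.068,.0718+.09*np.sin(q-np.pi/4),.093+.09*np.cos(q-np.pi/4)])+W])[0]-[x0,y0])*k).round())
cv2.imwrite('pics/d2.png',np.hstack(o))"
```

```text
t 5.425 lathe [-0.0696  0.1745  0.1362] turn [-0.      0.0001  0.0003] shift [0.007 0.707 0.001] F [ 0.9  0.1 -0.1]
scene 161 154 [[216.5 204.8]
 [216.2 199.8]
 [216.  194.7]]
1.2 [166. 221.]
1.38 [185. 216.]
1.55 [201. 217.]
1.7 [212. 223.]
side 257 128 [[297.1 178.6]
 [297.5 174.2]
 [297.9 169.8]]
1.2 [214.  86.]
1.38 [207. 110.]
1.55 [200. 135.]
1.7 [194. 157.]
```

View pics/d2.png

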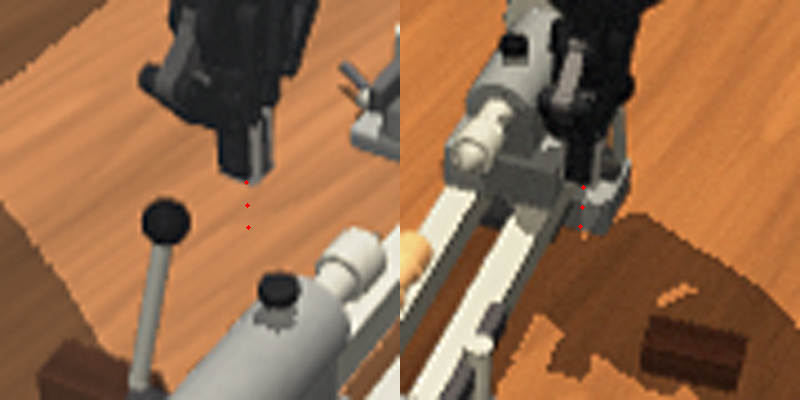

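The lever is now at about q≈1.2, with the ball at (165,221) in the scene crop, and the tip matches an offset of -14 mm. The finger's sloping back was jamming the ball downwards. I'll turn the tool 90° so its narrow, straight side does the pushing.

send_rows --moves "0 0 0 0 0 -0.25 -1; 0 0 -0.028 0 0 -0.4 -1; 0 0 -0.056 0 0 -0.4 -1; 0 0 -0.084 0 0 -0.4 -1; 0 0 -0.112 0 0 -0.4 -1; 0 0 -0.14 0 0 -0.4 -1; 0 0 -0.168 0 0 -0.4 -1; 0 0 -0.196 0 0 -0.4 -1; 0 0 -0.224 0 0 -0.4 -1; 0 0 -0.25 0 0 -0.4 -1; 0 0 -0.25 0 0 -0.4 -1"

```text
time: 6.9
eef_pos: [0.5044, -0.1162, 0.2164]
tcp_rot: [0.641, 0.767, -0.0, -0.0]
contact_force: [1.3, 0.7, -0.9]
opening: -0.001
finger_force: 0.0
```

```bash
sed -i 's/np.diag(\[1,-1,-1\])/np.array([[0,1,0],[1,0,0],[0,0,-1.]])/' h.py; python3 -c "
from h import *
to([-.072,.150,.138]);print(ctrl.get_state()['qpos'].round(2))"
```

```text
t 6.9 lathe [-0.0693  0.1731  0.2164] turn [-0.      0.     -0.0004] shift [-0.116 -0.013  0.392] F [ 1.4  0.5 -0.9]
[-0.42 -0.07  1.95 -0.    1.25 -0.6 ]
```

send_rows --moves "0 0 0 -0.1 -0.01 0.2 -1; 0 0 0 -0.1 -0.01 0.39 -1; 0 0 0 -0.1 -0.01 0.39 -1; 0 0 0 -0.14 -0.01 0.39 -1; 0 0 0 -0.18 -0.01 0.39 -1; 0 0 0 -0.21 -0.01 0.39 -1; 0 0 0 -0.24 -0.01 0.39 -1; 0 0 0 -0.27 -0.01 0.39 -1"

```text
time: 7.9
eef_pos: [0.5125, -0.1698, 0.1391]
tcp_rot: [0.64, 0.768, -0.0, 0.001]
contact_force: [1.0, -1.1, -0.1]
opening: 0.003
finger_force: 0.0
```

```bash
python3 -c "
from h import *
to([-.072,.030,.138])"
```

```text
t 7.9 lathe [-0.071   0.1189  0.1391] turn [0.0001 0.0002 0.    ] shift [-0.445 -0.005  0.006] F [ 0.8 -1.3 -0.1]
```

send_rows --moves "0 0 0 -0.03 0 0 -1; 0 0 0 -0.06 0 0 -1; 0 0 0 -0.09 0 0 -1; 0 0 0 -0.12 0 0 -1"

```text
time: 8.4
eef_pos: [0.5165, -0.1933, 0.1385]
tcp_rot: [0.64, 0.768, -0.0, -0.0]
contact_force: [0.2, 0.5, 1.8]
opening: -0.002
finger_force: 0.7
```

```bash
cat > ball.py <<'E'
from h import *
import cv2
# black-ball blob near lever arc in scene view, for each q darkness of disc
to([-.072,.030,.138])
c=ctrl.read_camera('scene');g=c['image'].max(2).astype(float)
import sys
off=float(sys.argv[1]) if len(sys.argv)>1 else 0
f=192/np.tan(np.radians(c["fovy"]/2))
out=[]
for q in np.arange(-.1,1.8,.05):
    P=LR.apply([-.068,.0718+off+.09*np.sin(q-np.pi/4),.093+.09*np.cos(q-np.pi/4)])+W
    d=np.linalg.norm(P-np.array(c["extrinsics"])[:3,3]);u=proj(c,P)[0]
    m=np.zeros(g.shape,np.uint8);cv2.circle(m,tuple(int(round(t)) for t in u),int(f*.009/d),1,-1)
    out.append((round(g[m>0].mean()),round(q,2)))
print(sorted(out)[:6])
E
python3 ball.py
```

```text
t 8.4 lathe [-0.0713  0.0951  0.1385] turn [-0. -0.  0.] shift [-0.325 -0.003  0.003] F [0.3 0.5 1.8]
[(31, np.float64(0.8)), (32, np.float64(0.85)), (39, np.float64(0.75)), (41, np.float64(1.15)), (42, np.float64(1.2)), (47, np.float64(0.9))]
```

The lever is swinging over under a light force, now at q≈0.83.

send_rows --moves "0 0 0 -0.03 0 0 -1; 0 0 0 -0.06 0 0 -1; 0 0 0 -0.09 0 0 -1; 0 0 0 -0.12 0 0 -1; 0 0 0 -0.15 0 0 -1; 0 0 0 -0.18 0 0 -1; 0 0 0 -0.21 0 0 -1; 0 0 0 -0.24 0 0 -1; 0 0 0 -0.27 0 0 -1"

```text
time: 9.57
eef_pos: [0.5261, -0.2462, 0.1384]
tcp_rot: [0.64, 0.768, 0.0, -0.0]
contact_force: [-0.8, 1.6, -1.8]
opening: -0.0
finger_force: 1.0
```

```bash
python3 ball.py
```

```text
t 9.575 lathe [-0.0714  0.0413  0.1384] turn [-0.0001 -0.0001 -0.    ] shift [-0.057 -0.003  0.002] F [-0.6  1.7 -1.8]
[(31, np.float64(0.15)), (31, np.float64(0.2)), (38, np.float64(0.55)), (38, np.float64(0.6)), (39, np.float64(0.65)), (40, np.float64(0.5))]
```

Near the stop now; I'll go on in fine steps.

send_rows --moves "0 0 0 -0.015 0 0 -1; 0 0 0 -0.03 0 0 -1; 0 0 0 -0.04 0 0 -1; 0 0 0 -0.04 0 0 -1"

```text
time: 10.12
eef_pos: [0.5276, -0.254, 0.1386]
tcp_rot: [0.64, 0.768, -0.0, -0.0]
contact_force: [-1.1, 2.0, -1.8]
opening: 0.0
finger_force: 0.9
```

send_rows --moves "0 0 0 -0.005 0 0 -1; 0 0 0 -0.01 0 0 -1; 0 0 0 -0.01 0 0 -1"

```text
time: 10.5
eef_pos: [0.5283, -0.2562, 0.139]
tcp_rot: [0.64, 0.768, -0.0, 0.001]
contact_force: [-0.1, 1.4, -0.6]
opening: 0.002
finger_force: 0.6
```

```bash
python3 ball.py
```

```text
t 10.5 lathe [-0.0711  0.0311  0.139 ] turn [0.0001 0.0002 0.    ] shift [-0.006 -0.005  0.005] F [ 0.1  1.4 -0.6]
[(32, np.float64(0.05)), (34, np.float64(0.0)), (38, np.float64(0.45)), (39, np.float64(0.5)), (39, np.float64(0.55)), (40, np.float64(0.4))]
```

send_rows --moves "0 0 0 -0.005 0 0 -1; 0 0 0 -0.01 0 0 -1; 0 0 0 -0.01 0 0 -1"

```text
time: 10.92
eef_pos: [0.5285, -0.2581, 0.1388]
tcp_rot: [0.64, 0.768, -0.0, 0.0]
contact_force: [-0.2, -0.3, 0.5]
opening: 0.002
finger_force: 0.4
```

send_rows --moves "0 0 0 -0.005 0 0 -1; 0 0 0 -0.01 0 0 -1; 0 0 0 -0.01 0 0 -1"

```text
time: 11.3
eef_pos: [0.5287, -0.2595, 0.1386]
tcp_rot: [0.64, 0.768, 0.0, -0.0]
contact_force: [0.2, 2.9, 0.2]
opening: -0.0
finger_force: 1.4
```

```bash
python3 ball.py
```

```text
t 11.3 lathe [-0.0712  0.0277  0.1386] turn [ 0.     -0.0001 -0.    ] shift [ 0.011 -0.004  0.003] F [0.7 2.8 0.2]
[(30, np.float64(0.0)), (37, np.float64(0.4)), (39, np.float64(-0.05)), (39, np.float64(0.5)), (39, np.float64(0.55)), (40, np.float64(0.35))]
```

send_rows --moves "0 0 0 -0.005 0 0 -1; 0 0 0 -0.01 0 0 -1; 0 0 0 -0.01 0 0 -1"

```text
time: 11.72
eef_pos: [0.5291, -0.2619, 0.1386]
tcp_rot: [0.64, 0.768, -0.0, 0.0]
contact_force: [-0.2, 2.5, -0.2]
opening: -0.001
finger_force: 1.2
```

send_rows --moves "0 0 0 -0.005 0 0 -1; 0 0 0 -0.01 0 0 -1; 0 0 0 -0.01 0 0 -1"

```text
time: 12.1
eef_pos: [0.5295, -0.2639, 0.1386]
tcp_rot: [0.64, 0.768, -0.0, 0.0]
contact_force: [-0.9, 2.4, 0.4]
opening: -0.0
finger_force: 1.1
```

```bash
python3 ball.py
```

```text
t 12.1 lathe [-0.0713  0.0233  0.1386] turn [ 0.      0.0001 -0.    ] shift [ 0.034 -0.004  0.003] F [-0.5  2.5  0.4]
[(33, np.float64(-0.05)), (37, np.float64(0.0)), (38, np.float64(0.3)), (39, np.float64(0.35)), (39, np.float64(0.4)), (39, np.float64(0.5))]
```

send_rows --moves "0 0 0 0.04 0 0 -1; 0 0 0 0.05 -0.02 -0.2 -1; 0 0 0 0.05 0 -0.45 -1; 0 0 0 -0.2 0.15 -0.45 -1; 0 0 0 -0.4 0.35 -0.45 -1; 0 0 0 -0.4 0.355 -0.45 -1; 0 0 0 -0.4 0.355 -0.2 -1; 0 0 0 -0.4 0.355 0.1 -1; 0 0 0 -0.4 0.355 0.1 -1"

```text
time: 13.28
eef_pos: [0.6096, -0.3265, 0.1123]
tcp_rot: [0.64, 0.768, -0.001, -0.006]
contact_force: [0.3, -0.3, -0.7]
opening: -0.004
finger_force: 0.0
```

```bash
cat > tail.py <<'E'
from h import *
import cv2,sys
to([0,-.02,.118])
c=ctrl.read_camera('wrist');cv2.imwrite(sys.argv[1],cv2.resize(c['image'][:,:,::-1],(600,450)))
k=600/512
for n,v in dict(tip=[0,.178,.145],blank=[0,.2557,.145],knob=[0,.0897,.182]).items():print(n,(proj(c,LR.apply(v)+W)[0]*k).round())
E
python3 tail.py pics/w3.png; python3 ball.py; python3 ball.py -.005
```

```text
t 13.275 lathe [-0.0038 -0.0527  0.1123] turn [-0.0014 -0.0014  0.0001] shift [ 0.164  0.019 -0.027] F [ 0.2 -0.4 -0.7]
tip [ 316. -704.]
blank [  323. -1661.]
knob [ 317. -278.]
t 13.325 lathe [-0.0017 -0.0549  0.1169] turn [-0.0006 -0.0005  0.0001] shift [ 0.425 -0.352 -0.103] F [-0.4 -0.2  0.4]
[(39, np.float64(0.1)), (39, np.float64(0.15)), (39, np.float64(0.2)), (40, np.float64(-0.1)), (40, np.float64(-0.05)), (40, np.float64(0.0))]
t 13.375 lathe [-1.000e-04 -5.660e-02  1.203e-01] turn [0.0001 0.0002 0.    ] shift [ 0.433 -0.36  -0.089] F [-0.7  0.2  0.2]
[(39, np.float64(-0.1)), (39, np.float64(0.2)), (39, np.float64(0.25)), (40, np.float64(-0.05)), (40, np.float64(0.0)), (40, np.float64(0.05))]
```

View pics/w3.png

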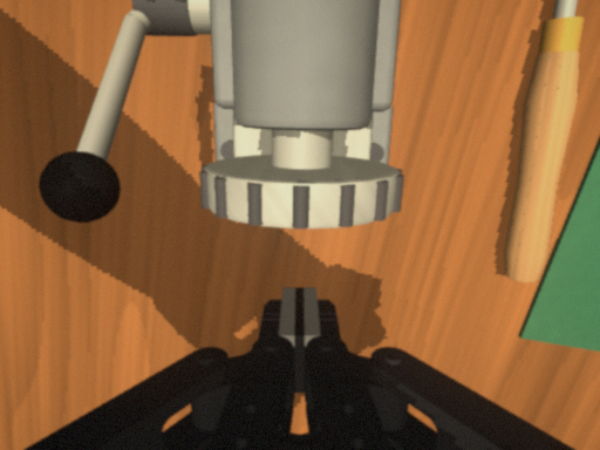

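Here the lever leans to the tail, with the ball at (80,187), and the fingers are centred behind the wheel, whose top back edge is at (302,228).

```bash
python3 -c "
from h import *
c=ctrl.read_camera('wrist');k=600/512
to([0,-.02,.131])
for o in(0,-.004,-.008,-.012):
  print(o,(proj(c,LR.apply([0,o,.177])+W)[0]*k).round(),[(proj(c,LR.apply([-.068,.0718+o+.09*np.sin(q-np.pi/4),.093+.09*np.cos(q-np.pi/4)])+W)[0]*k).round().tolist() for q in(0,.1,.2)])"
```

```text
t 13.475 lathe [ 0.0013 -0.0581  0.1233] turn [0.0007 0.0008 0.    ] shift [ 0.19  -0.006 -0.04 ] F [0.5 0.5 0.9]
0 [297. 185.] [[86.0, 148.0], [71.0, 128.0], [56.0, 102.0]]
-0.004 [297. 199.] [[88.0, 160.0], [74.0, 141.0], [59.0, 117.0]]
-0.008 [297. 213.] [[90.0, 173.0], [76.0, 154.0], [62.0, 131.0]]
-0.012 [297. 226.] [[92.0, 185.0], [79.0, 167.0], [64.0, 146.0]]
```

The lever is at q≈0 and the wheel back at y≈-12 mm, so about 86 mm to go. Pushing now.

send_rows --moves "0 0 0 0.06 -0.006 0.03 -1; 0 0 0 0.13 -0.006 0.04 -1; 0 0 0 0.16 -0.006 0.04 -1; 0 0 0 0.19 -0.006 0.04 -1; 0 0 0 0.22 -0.006 0.04 -1; 0 0 0 0.25 -0.006 0.04 -1; 0 0 0 0.28 -0.006 0.04 -1"

```text
time: 14.35
eef_pos: [0.6028, -0.2749, 0.111]
tcp_rot: [0.64, 0.768, 0.0, 0.001]
contact_force: [1.6, -3.1, -0.5]
opening: 0.004
finger_force: 0.0
```

send_rows --moves "0 0 0 0.03 0 0 -1; 0 0 0 0.06 0 0 -1; 0 0 0 0.09 0 0 -1; 0 0 0 0.12 0 0 -1; 0 0 0 0.15 0 0 -1; 0 0 0 0.18 0 0 -1; 0 0 0 0.18 0 0 -1"

```text
time: 15.22
eef_pos: [0.595, -0.2378, 0.1099]
tcp_rot: [0.64, 0.768, 0.0, -0.002]
contact_force: [0.9, 1.0, 0.1]
opening: 0.002
finger_force: 0.0
```

```bash
python3 -c "
from h import *
to([0,.063,.115])
c=ctrl.read_camera('scene')"
```

```text
t 15.225 lathe [-0.0021  0.0372  0.1099] turn [-0.0003 -0.0005  0.0001] shift [ 0.129  0.011 -0.025] F [1.1 0.8 0.1]
```

send_rows --moves "0 0 0 0.015 0 0 -1; 0 0 0 0.03 0 0 -1; 0 0 0 0.045 0 0 -1; 0 0 0 0.06 0 0 -1; 0 0 0 0.075 0 0 -1; 0 0 0 0.075 0 0 -1"

```text
time: 16.02
eef_pos: [0.5932, -0.2238, 0.1107]
tcp_rot: [0.64, 0.768, 0.0, -0.0]
contact_force: [0.3, -1.8, -0.7]
opening: 0.002
finger_force: 0.0
```

send_rows --moves "0 0 0 0.01 0 0 -1; 0 0 0 0.015 0 0 -1"

```text
time: 16.27
eef_pos: [0.5929, -0.2217, 0.1107]
tcp_rot: [0.64, 0.768, 0.0, 0.0]
contact_force: [-0.2, -2.7, -0.7]
opening: -0.002
finger_force: 0.0
```

```bash
python3 -c "
from h import *
import cv2
to([0,.063,.115])
o=[]
for n in('scene','side'):
    c=ctrl.read_camera(n);u=proj(c,LR.apply([0,.235,.145])+W)[0].astype(int);im=c['image'][:,:,::-1]
    o.append(cv2.resize(im[u[1]-30:u[1]+30,u[0]-30:u[0]+30],(400,400),interpolation=cv2.INTER_CUBIC))
cv2.imwrite('pics/e1.png',np.hstack(o))"
```

```text
t 16.275 lathe [-0.0013  0.0534  0.1107] turn [ 0.0001  0.0001 -0.    ] shift [ 0.048  0.007 -0.021] F [-0.7 -2.6 -0.7]
```

View pics/e1.png

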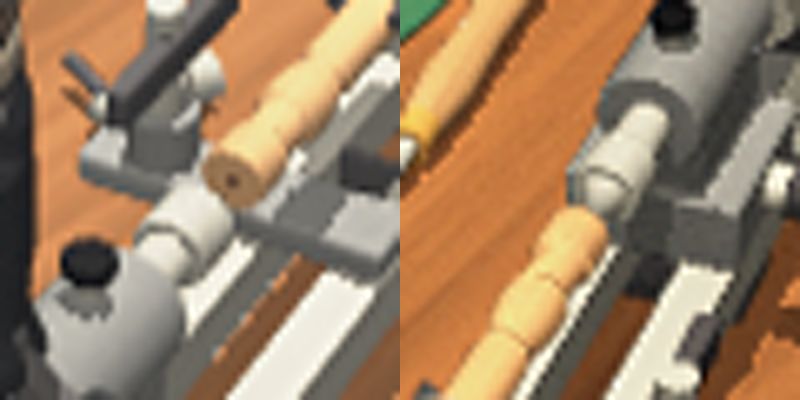

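The tip is within about 10 mm of the blank's face. I'll creep in and watch the force.

send_rows --moves "0 0 0 0.005 0 0 -1; 0 0 0 0.01 0 0 -1; 0 0 0 0.015 0 0 -1; 0 0 0 0.015 0 0 -1"

```text
time: 16.88
eef_pos: [0.5923, -0.2185, 0.1108]
tcp_rot: [0.64, 0.768, 0.0, 0.0]
contact_force: [1.0, -1.5, -0.9]
opening: 0.002
finger_force: 0.0
```

send_rows --moves "0 0 0 0.005 0 0 -1; 0 0 0 0.01 0 0 -1; 0 0 0 0.01 0 0 -1"

```text
time: 17.25
eef_pos: [0.5919, -0.2165, 0.1108]
tcp_rot: [0.64, 0.768, 0.0, -0.0]
contact_force: [2.1, -2.3, -0.4]
opening: -0.004
finger_force: 0.0
```

send_rows --moves "0 0 0 0.005 0 0 -1; 0 0 0 0.01 0 0 -1; 0 0 0 0.01 0 0 -1"

```text
time: 17.62
eef_pos: [0.5915, -0.2145, 0.1107]
tcp_rot: [0.64, 0.768, 0.0, -0.0]
contact_force: [0.8, -1.7, 0.3]
opening: -0.002
finger_force: 0.0
```

send_rows --moves "0 0 0 0.005 0 0 -1; 0 0 0 0.01 0 0 -1; 0 0 0 0.01 0 0 -1"

```text
time: 18.0
eef_pos: [0.5914, -0.2139, 0.1108]
tcp_rot: [0.64, 0.768, -0.001, 0.001]
contact_force: [1.9, -6.1, -1.1]
opening: -0.0
finger_force: 0.0
```

send_rows --moves "0 0 0 0.005 0 0 -1; 0 0 0 0.005 0 0 -1"

```text
time: 18.25
eef_pos: [0.5914, -0.2138, 0.1109]
tcp_rot: [0.64, 0.768, -0.001, 0.002]
contact_force: [3.8, -7.3, -2.2]
opening: -0.001
finger_force: 0.0
```

send_rows --moves "0 0 0 0.005 0 0 -1; 0 0 0 0.005 0 0 -1"

```text
time: 18.5
eef_pos: [0.5914, -0.2138, 0.1109]
tcp_rot: [0.64, 0.768, -0.001, 0.003]
contact_force: [4.2, -10.1, -3.0]
opening: 0.002
finger_force: 0.0
```

The tip is against the blank: motion has stopped and the force has risen to about 10 N. Next I'll back off and go to the tail side of the ball.

send_rows --moves "0 0 0 -0.06 0 0 -1; 0 0 0 -0.15 0 0 -1; 0 0 0 -0.2 0 -0.2 -1; 0 0 0 -0.25 0 -0.5 -1; 0 0 0 -0.25 -0.2 -0.55 -1; 0 0 0 -0.25 -0.355 -0.55 -1; 0 0 0 -0.25 -0.355 -0.55 -1; 0 0 0 -0.25 -0.355 -0.3 -1; 0 0 0 -0.25 -0.355 -0.135 -1; 0 0 0 -0.25 -0.355 -0.135 -1"

```text
time: 19.75
eef_pos: [0.5283, -0.2712, 0.1337]
tcp_rot: [0.64, 0.768, 0.0, -0.004]
contact_force: [-1.0, 0.6, 0.6]
opening: -0.0
finger_force: 0.0
```

```bash
python3 -c "
from h import *
to([-.071,.025,.138])"; python3 ball.py .05
```

```text
t 19.75 lathe [-0.0737  0.0164  0.1337] turn [-0.0008 -0.001   0.    ] shift [ 0.043  0.014 -0.021] F [-0.9  0.8  0.6]
t 19.75 lathe [-0.0737  0.0164  0.1337] turn [-0.0008 -0.001   0.    ] shift [ 0.068  0.009 -0.021] F [-0.9  0.8  0.6]
[(44, np.float64(0.15)), (53, np.float64(0.2)), (71, np.float64(0.1)), (77, np.float64(0.25)), (100, np.float64(0.3)), (104, np.float64(0.05))]
```

send_rows --moves "0 0 0 0.05 0.01 0 -1; 0 0 0 0.1 0.01 0 -1; 0 0 0 0.13 0.01 0 -1; 0 0 0 0.16 0.01 0 -1; 0 0 0 0.19 0.01 0 -1; 0 0 0 0.22 0.01 0 -1; 0 0 0 0.25 0.01 0 -1; 0 0 0 0.28 0.01 0 -1; 0 0 0 0.31 0.01 0 -1; 0 0 0 0.34 0.01 0 -1"

```text
time: 21.05
eef_pos: [0.5224, -0.216, 0.1459]
tcp_rot: [0.639, 0.769, -0.007, 0.011]
contact_force: [-8.9, -22.8, 22.0]
opening: -0.001
finger_force: 13.4
```

```bash
python3 ball.py .055
```

```text
t 21.05 lathe [-0.0696  0.0717  0.1459] turn [0.0005 0.0042 0.0005] shift [-0.207 -0.013  0.045] F [-12.9 -20.9  22. ]
[(38, np.float64(0.3)), (38, np.float64(0.35)), (42, np.float64(0.25)), (43, np.float64(0.4)), (44, np.float64(0.85)), (44, np.float64(0.9))]
```

Friction against the rising ball is dragging on the finger (q≈0.32). I'll ease off and follow the ball's arc instead.

send_rows --moves "0 0 0 -0.05 0 0 -1; 0 0 0 -0.1 0 0 -1; 0 0 0 -0.12 0 -0.05 -1; 0 0 0 -0.12 0 -0.05 -1; 0 0 0 -0.12 0 -0.05 -1"

```text
time: 21.72
eef_pos: [0.5238, -0.2285, 0.1472]
tcp_rot: [0.64, 0.768, 0.0, -0.0]
contact_force: [-0.3, 0.7, -0.6]
opening: -0.004
finger_force: 0.0
```

```bash
python3 ball.py .05; python3 ball.py .055;python3 ball.py .06
```

```text
t 21.725 lathe [-0.0705  0.0591  0.1472] turn [-0.0001 -0.0001  0.0001] shift [-0.146 -0.008  0.046] F [-0.1  0.7 -0.6]
[(37, np.float64(0.3)), (38, np.float64(0.25)), (40, np.float64(0.35)), (41, np.float64(0.7)), (42, np.float64(0.4)), (42, np.float64(0.75))]
t 21.775 lathe [-0.0706  0.0592  0.1472] turn [-0.0001 -0.0001  0.0001] shift [-0.146 -0.007  0.046] F [0.2 0.4 0. ]
[(38, np.float64(0.25)), (39, np.float64(0.3)), (40, np.float64(0.65)), (41, np.float64(0.35)), (43, np.float64(0.7)), (49, np.float64(0.4))]
t 21.825 lathe [-0.0706  0.0591  0.1472] turn [-0.0001 -0.0001  0.0001] shift [-0.146 -0.007  0.046] F [-0.6 -0.1 -0.4]
[(38, np.float64(0.2)), (39, np.float64(0.25)), (41, np.float64(0.3)), (41, np.float64(0.6)), (42, np.float64(0.65)), (49, np.float64(0.35))]
```

send_rows --moves "0 0 0 0.025 0 -0.012 -1; 0 0 0 0.05 0 -0.023 -1; 0 0 0 0.075 0 -0.033 -1; 0 0 0 0.1 0 -0.041 -1; 0 0 0 0.125 0 -0.047 -1; 0 0 0 0.15 0 -0.051 -1; 0 0 0 0.175 0 -0.055 -1"

```text
time: 22.75
eef_pos: [0.5176, -0.1944, 0.1587]
tcp_rot: [0.64, 0.768, 0.0, -0.0]
contact_force: [-0.5, -0.6, -0.2]
opening: -0.001
finger_force: 0.0
```

```bash
python3 ball.py .053
```

```text
t 22.75 lathe [-0.0705  0.0939  0.1587] turn [-0. -0. -0.] shift [-0.319 -0.007  0.103] F [-0.6 -0.5 -0.2]
[(57, np.float64(0.3)), (57, np.float64(0.6)), (58, np.float64(0.55)), (64, np.float64(0.35)), (70, np.float64(0.4)), (75, np.float64(0.5))]
```

```bash
cat > b3.py <<'E'
from h import *
import cv2,sys
to([0,0,0]);off=float(sys.argv[1])
for n in('wrist','scene','side'):
    c=ctrl.read_camera(n);g=c['image'].max(2).astype(float);f=192/np.tan(np.radians(c["fovy"]/2));o=[]
    for q in np.arange(-.05,1.75,.1):
        P=LR.apply([-.068,.0718+off+.09*np.sin(q-np.pi/4),.093+.09*np.cos(q-np.pi/4)])+W
        d=np.linalg.norm(P-np.array(c["extrinsics"])[:3,3]);u=tuple(int(round(t)) for t in proj(c,P)[0]);r=f*.011/d
        m=np.zeros(g.shape,np.uint8);cv2.circle(m,u,int(r*.8),1,-1);cv2.circle(m,u,int(r*1.5),2,max(1,int(r*.3)))
        o.append((round(q,2),int(g[m==1].mean()) if (m==1).any() else -1,int(np.median(g[m==2])) if (m==2).any() else -1))
    print(n,' '.join('%.2f:%d/%d'%t for t in o))
E
python3 b3.py .053
```

```text
t 22.8 lathe [-0.0705  0.0944  0.1587] turn [-0.     -0.0001  0.    ] shift [-0.472  0.352  0.793] F [-0.9  1.1 -0.5]
wrist -0.05:47/29 0.05:52/30 0.15:59/31 0.25:64/33 0.35:62/36 0.45:62/84 0.55:74/115 0.65:122/124 0.75:175/126 0.85:189/130 0.95:186/163 1.05:163/197 1.15:156/195 1.25:183/193 1.35:198/192 1.45:199/198 1.55:201/199 1.65:202/200
scene -0.05:201/197 0.05:199/204 0.15:190/204 0.25:83/197 0.35:64/118 0.45:79/99 0.55:57/90 0.65:77/114 0.75:134/40 0.85:126/43 0.95:140/189 1.05:158/201 1.15:169/202 1.25:196/204 1.35:204/207 1.45:210/207 1.55:210/208 1.65:209/208
side -0.05:77/95 0.05:77/98 0.15:74/88 0.25:62/64 0.35:68/67 0.45:61/95 0.55:54/100 0.65:49/100 0.75:59/149 0.85:107/166 0.95:156/146 1.05:128/146 1.15:116/138 1.25:107/135 1.35:97/134 1.45:87/134 1.55:87/122 1.65:78/105
```

The view of the ball is ambiguous with the fingers in the way, so I'll raise the hand clear and measure again.

send_rows --moves "0 0 0 0 0 -0.2 -1; 0 0 0 0 0 -0.45 -1; 0 0 0 -0.3 0 -0.45 -1; 0 0 0 -0.5 0 -0.45 -1; 0 0 0 -0.5 0 -0.45 -1"

```text
time: 23.58
eef_pos: [0.5355, -0.2956, 0.2482]
tcp_rot: [0.642, 0.767, -0.0, -0.0]
contact_force: [-0.1, 1.1, -0.1]
opening: 0.003
finger_force: 0.0
```

```bash
python3 b3.py .053; python3 b3.py .059 | tail -3
```

```text
t 23.575 lathe [-0.0711 -0.009   0.2482] turn [-0.0001  0.     -0.0005] shift [0.046 0.356 1.241] F [ 0.1  1.1 -0.1]
wrist -0.05:135/188 0.05:148/187 0.15:152/186 0.25:112/184 0.35:47/180 0.45:72/169 0.55:152/167 0.65:164/169 0.75:135/175 0.85:-1/156 0.95:-1/-1 1.05:-1/-1 1.15:-1/-1 1.25:-1/-1 1.35:-1/-1 1.45:-1/-1 1.55:-1/-1 1.65:-1/-1
scene -0.05:196/193 0.05:194/199 0.15:185/199 0.25:83/196 0.35:73/196 0.45:161/190 0.55:199/190 0.65:198/200 0.75:198/198 0.85:197/196 0.95:197/196 1.05:198/198 1.15:199/198 1.25:201/201 1.35:202/202 1.45:204/202 1.55:205/201 1.65:205/202
side -0.05:130/188 0.05:130/190 0.15:159/194 0.25:147/196 0.35:141/199 0.45:109/198 0.55:71/199 0.65:51/201 0.75:51/204 0.85:98/204 0.95:184/203 1.05:186/199 1.15:165/232 1.25:145/231 1.35:124/208 1.45:94/189 1.55:91/120 1.65:77/105
wrist -0.05:146/188 0.05:152/186 0.15:121/185 0.25:57/179 0.35:51/177 0.45:128/169 0.55:170/167 0.65:147/172 0.75:153/168 0.85:-1/174 0.95:-1/-1 1.05:-1/-1 1.15:-1/-1 1.25:-1/-1 1.35:-1/-1 1.45:-1/-1 1.55:-1/-1 1.65:-1/-1
scene -0.05:196/197 0.05:195/198 0.15:127/197 0.25:43/198 0.35:114/193 0.45:183/190 0.55:199/196 0.65:199/200 0.75:198/199 0.85:198/196 0.95:197/197 1.05:198/197 1.15:199/197 1.25:200/199 1.35:202/202 1.45:204/202 1.55:206/201 1.65:206/202
side -0.05:73/99 0.05:81/186 0.15:114/193 0.25:109/197 0.35:109/197 0.45:71/200 0.55:51/201 0.65:56/204 0.75:96/206 0.85:143/169 0.95:190/165 1.05:176/234 1.15:170/232 1.25:154/231 1.35:117/220 1.45:99/134 1.55:93/100 1.65:82/99
```

```bash
cat > tri.py <<'E'
from h import *
import cv2,sys
from scipy.optimize import least_squares
# usage: tri.py off q_guess : dark round blobs near guess in each view, triangulated
def blobs(n,P,rad):
    c=ctrl.read_camera(n);g=c['image'].max(2);u=proj(c,P)[0];f=192/np.tan(np.radians(c["fovy"]/2))
    d=np.linalg.norm(P-np.array(c["extrinsics"])[:3,3]);A=np.pi*(f*.011/d)**2
    k,_,st,ce=cv2.connectedComponentsWithStats((g<60).astype(np.uint8))
    return c,u,[(ce[i].round(1).tolist(),int(st[i,4]),st[i,2:4].tolist()) for i in range(1,k) if .3*A<st[i,4]<6*A and np.linalg.norm(ce[i]-u)<rad*f/d],round(A)
if __name__=="__main__":
    off,q=map(float,sys.argv[1:3]);P=LR.apply([-.068,.0718+off+.09*np.sin(q-np.pi/4),.093+.09*np.cos(q-np.pi/4)])+W
    for n in('wrist','scene','side'):
        c,u,b,A=blobs(n,P,.07);print(n,u.round(1),A,b)
E
python3 tri.py .053 .35
```

```text
wrist [258.9  67.3] 745 [([256.9, 63.3], 721, [29, 32])]
scene [192.4 210.2] 100 [([193.6, 212.9], 83, [11, 10]), ([193.9, 245.3], 32, [7, 11])]
side [307.4 143.2] 54 [([306.6, 147.4], 49, [8, 8])]
```

Run:
```python
from h import *
from scipy.optimize import least_squares
O=dict(wrist=(256.9,63.3),scene=(193.6,212.9),side=(306.6,147.4))
C={n:ctrl.read_camera(n) for n in O}
r=least_squares(lambda P:np.concatenate([proj(C[n],P)[0]-O[n] for n in O]),[.53,-.22,.16])
print(r.fun.round(1),LR.inv().apply(r.x-W).round(4))
```

```text
[ 0.2 -0.2 -0.4  0.3  0.5 -0.2] [-0.0691  0.0898  0.1642]
```

Run:
```python
from tri import *
for k in(.14,.16):
    P=LR.apply([0,k,.180])+W
    for n in('scene','side'):
        c,u,b,A=blobs(n,P,.06);print(k,n,u.round(1),A,b)
```

```text
0.14 scene [236.7 203.2] 100 [([243.0, 197.0], 47, [9, 7])]
0.14 side [276.3 146.9] 57 [([272.3, 152.8], 31, [7, 6]), ([281.0, 167.2], 56, [9, 20])]
0.16 scene [241.6 197.5] 96 [([243.0, 197.0], 47, [9, 7])]
0.16 side [273.8 151. ] 59 [([272.3, 152.8], 31, [7, 6]), ([280.9, 167.3], 59, [9, 20])]
```

Triangulation gives the ball at lathe (-0.069, 0.090, 0.164), so q≈0.13 with the pivot at y≈0.146. The knob also shows that the tailstock moved about 75 mm, the full gap. I'll repeat the arc with the right origin.

send_rows --moves "0 0 0 0.2 0 0.1 -1; 0 0 0 0.32 0.01 0.3 -1; 0 0 0 0.32 0.01 0.5 -1; 0 0 0 0.32 0.01 0.56 -1; 0 0 0 0.32 0.01 0.56 -1; 0 0 0 0.32 0.01 0.56 -1"

```text
time: 25.12
eef_pos: [0.5273, -0.2309, 0.1388]
tcp_rot: [0.64, 0.768, 0.0, 0.002]
contact_force: [-0.5, -0.7, 0.0]
opening: 0.001
finger_force: 0.0
```

```bash
python3 -c "
from h import *
to([-.069,.068,.136])"
```

```text
t 25.125 lathe [-0.0675  0.0561  0.1388] turn [ 0.0004  0.0004 -0.0001] shift [ 0.059 -0.008  0.014] F [-0.6 -0.6  0. ]
```

send_rows --moves "0 0 0 0.04 0 0.01 -1; 0 0 0 0.065 0 0 -1; 0 0 0 0.095 0 -0.02 -1; 0 0 0 0.125 0 -0.04 -1; 0 0 0 0.165 0 -0.06 -1; 0 0 0 0.165 0 -0.06 -1"

```text
time: 25.88
eef_pos: [0.5205, -0.1966, 0.1494]
tcp_rot: [0.64, 0.768, 0.0, 0.0]
contact_force: [-0.2, -2.5, 2.0]
opening: -0.002
finger_force: 1.2
```

```bash
python3 b3.py .074
```

```text
t 25.875 lathe [-0.068   0.0911  0.1494] turn [0.0002 0.     0.0001] shift [-0.456  0.339  0.748] F [-0.6 -2.4  2. ]
wrist -0.05:66/40 0.05:64/46 0.15:60/56 0.25:53/73 0.35:43/125 0.45:54/129 0.55:120/130 0.65:176/129 0.75:171/174 0.85:155/201 0.95:176/197 1.05:203/194 1.15:205/200 1.25:207/199 1.35:207/200 1.45:203/199 1.55:198/198 1.65:-1/205
scene -0.05:201/200 0.05:180/204 0.15:107/198 0.25:53/105 0.35:36/100 0.45:39/42 0.55:48/42 0.65:43/44 0.75:46/78 0.85:41/116 0.95:44/143 1.05:64/80 1.15:90/114 1.25:104/200 1.35:131/200 1.45:164/206 1.55:201/202 1.65:211/205
side -0.05:53/99 0.05:53/99 0.15:29/96 0.25:29/96 0.35:23/118 0.45:21/161 0.55:19/183 0.65:44/166 0.75:110/148 0.85:144/142 0.95:139/139 1.05:124/139 1.15:110/134 1.25:99/136 1.35:100/133 1.45:93/99 1.55:82/93 1.65:89/85
```

Light contact, and the lever is following (q≈0.38). Continuing along the arc.

send_rows --moves "0 0 0 0.03 0 -0.01 -1; 0 0 0 0.06 0 -0.02 -1; 0 0 0 0.095 0 -0.03 -1; 0 0 0 0.125 0 -0.033 -1; 0 0 0 0.15 0 -0.036 -1; 0 0 0 0.18 0 -0.036 -1; 0 0 0 0.21 0 -0.035 -1; 0 0 0 0.24 0 -0.03 -1; 0 0 0 0.27 0 -0.026 -1"

```text
time: 27.15
eef_pos: [0.5103, -0.1436, 0.1536]
tcp_rot: [0.64, 0.768, 0.0, -0.0]
contact_force: [1.6, -1.5, 1.8]
opening: 0.002
finger_force: 1.0
```

```bash
python3 b3.py .074|cut -c1-330
```

```text
t 27.15 lathe [-0.0685  0.1451  0.1536] turn [-0.     -0.0001 -0.    ] shift [-0.726  0.343  0.768] F [ 1.3 -1.8  1.8]
wrist -0.05:94/24 0.05:90/24 0.15:75/24 0.25:58/24 0.35:41/25 0.45:28/26 0.55:32/27 0.65:50/30 0.75:71/39 0.85:65/48 0.95:48/93 1.05:45/125 1.15:109/138 1.25:185/177 1.35:203/194 1.45:203/200 1.55:206/203 1.65:208/203
scene -0.05:199/201 0.05:199/203 0.15:201/203 0.25:204/204 0.35:202/199 0.45:203/196 0.55:186/192 0.65:131/181 0.75:78/120 0.85:63/101 0.95:42/44 1.05:35/61 1.15:56/39 1.25:98/40 1.35:150/70 1.45:199/195 1.55:210/200 1.65:210/202
side -0.05:87/81 0.05:87/81 0.15:51/28 0.25:51/28 0.35:40/48 0.45:43/57 0.55:49/90 0.65:55/61 0.75:60/37 0.85:58/28 0.95:38/46 1.05:21/132 1.15:48/116 1.25:93/90 1.35:93/87 1.45:87/85 1.55:78/86 1.65:80/85
```

send_rows --moves "0 0 0 0.025 0 0.007 -1; 0 0 0 0.05 0 0.015 -1; 0 0 0 0.075 0 0.025 -1; 0 0 0 0.1 0 0.04 -1; 0 0 0 0.125 0 0.053 -1; 0 0 0 0.15 0 0.07 -1; 0 0 0 0.17 0 0.085 -1; 0 0 0 0.19 0 0.1 -1; 0 0 0 0.19 0 0.1 -1"

```text
time: 28.42
eef_pos: [0.5032, -0.1062, 0.1333]
tcp_rot: [0.64, 0.768, 0.0, -0.001]
contact_force: [-0.1, 0.2, 0.4]
opening: 0.0
finger_force: 0.0
```

```bash
python3 b3.py .074
```

```text
t 28.425 lathe [-0.0687  0.1832  0.1333] turn [-0.0001 -0.0002  0.    ] shift [-0.917  0.344  0.665] F [-0.   0.2  0.4]
wrist -0.05:-1/-1 0.05:-1/-1 0.15:-1/-1 0.25:-1/-1 0.35:-1/-1 0.45:-1/20 0.55:-1/21 0.65:19/23 0.75:54/22 0.85:81/22 0.95:67/22 1.05:33/25 1.15:40/28 1.25:67/42 1.35:73/54 1.45:55/115 1.55:46/125 1.65:117/165
scene -0.05:198/200 0.05:198/201 0.15:200/202 0.25:203/203 0.35:201/198 0.45:202/200 0.55:202/202 0.65:200/201 0.75:200/187 0.85:173/184 0.95:127/179 1.05:87/85 1.15:83/41 1.25:65/39 1.35:49/39 1.45:37/43 1.55:34/74 1.65:42/54
side -0.05:102/21 0.05:102/21 0.15:55/23 0.25:55/23 0.35:35/23 0.45:54/20 0.55:48/20 0.65:33/21 0.75:22/22 0.85:19/22 0.95:22/22 1.05:26/23 1.15:49/28 1.25:66/29 1.35:84/39 1.45:63/36 1.55:22/68 1.65:35/77
```

The lever is at q≈1.54. One small further nudge, then I'll retreat clear.

send_rows --moves "0 0 0 0.01 0 0.007 -1; 0 0 0 0.02 0 0.015 -1; 0 0 0 0.02 0 0.015 -1; 0 0 0 -0.05 0 0 -1; 0 0 0 -0.1 0 -0.1 -1; 0 0 0 -0.1 -0.1 -0.4 -1; 0 0 0 -0.1 -0.2 -0.6 -1; 0 0 0 -0.5 -0.2 -0.6 -1; 0 0 0 -0.9 -0.2 -0.6 -1; 0 0 0 -0.9 -0.2 -0.6 -1; 0 0 0 -0.9 -0.2 -0.6 -1; 0 0 0 -0.9 -0.2 -0.6 -1"

```text
time: 30.08
eef_pos: [0.4964, -0.291, 0.2536]
tcp_rot: [0.64, 0.768, 0.0, -0.0]
contact_force: [-0.4, 0.1, -0.7]
opening: 0.003
finger_force: 0.0
```

```bash
python3 b3.py .074
python3 - <<'E'
from tri import *
P=LR.apply([0,.16,.180])+W
for n in('scene','side'):
    c,u,b,A=blobs(n,P,.06);print(n,b)
P=LR.apply([-.068,.21,.158])+W
for n in('scene','side'):
    c,u,b,A=blobs(n,P,.05);print(n,u,A,b)
E
```

```text
t 30.075 lathe [-0.1087  0.0027  0.2536] turn [-0.     -0.0001 -0.0001] shift [-0.014  0.544  1.268] F [-0.4  0.2 -0.7]
wrist -0.05:180/177 0.05:168/175 0.15:155/128 0.25:123/121 0.35:124/115 0.45:124/107 0.55:89/125 0.65:109/94 0.75:-1/103 0.85:-1/-1 0.95:-1/-1 1.05:-1/-1 1.15:-1/-1 1.25:-1/-1 1.35:-1/-1 1.45:-1/-1 1.55:-1/-1 1.65:-1/-1
scene -0.05:192/194 0.05:192/195 0.15:194/196 0.25:197/196 0.35:195/192 0.45:196/194 0.55:196/196 0.65:194/195 0.75:193/194 0.85:192/192 0.95:192/192 1.05:193/184 1.15:189/185 1.25:154/183 1.35:111/180 1.45:62/177 1.55:34/198 1.65:36/196
side -0.05:195/193 0.05:195/193 0.15:199/199 0.25:199/199 0.35:200/200 0.45:200/200 0.55:203/200 0.65:203/202 0.75:201/204 0.85:186/196 0.95:175/225 1.05:156/211 1.15:139/172 1.25:117/128 1.35:100/119 1.45:71/82 1.55:22/77 1.65:42/75
scene [([225.1, 183.8], 62, [9, 9]), ([243.0, 197.0], 47, [9, 7])]
side [([272.3, 152.8], 32, [7, 6]), ([281.1, 167.0], 54, [9, 18])]
scene [224.99591997 183.07887245] 80 [([225.1, 183.8], 62, [9, 9]), ([243.0, 197.0], 47, [9, 7])]
side [293.43895069 175.46456529] 65 [([281.2, 167.0], 51, [9, 18]), ([292.6, 175.0], 69, [10, 10])]
```

Lever at q≈1.58. The knob pixels are unchanged, so the tailstock stayed put, and the hand is clear.

```bash
python3 -c "
from plant import ctrl
print(ctrl.sign_off())"
```

```text
the job is handed in; nothing more can be done
None
```

The job is handed in: I freed the clamp, slid the tailstock about 75 mm until its centre rested against the blank, and locked the lever again at about 1.58 rad, with the hand clear. Two lever pushes jammed briefly at about 30–45 N on the wrist, so not every push was light, and I got no verdict back.

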